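Load the right die into the hand press

TASK

Of the four round steel dies on the wooden board, pick the one that just fits between the brass side rails of the hand press (the 40 mm one), and set it upright on the press's steel stage and slide it in until it is fully home against the brass back stop, under the punch. Let go of it, then swing the press's ball-ended lever down until the punch rests on the die, and leave it there. Leave the other three dies standing where they are.

Things in the scene. Friction and masses are not known exactly. Their poses are not given: they have to be found in the camera images.
- press: Hand stamping press, fixed to the bench. Origin on the bench (z = 0) straight under the punch axis; its x is the way the die goes in: mostly to the robot's left (1.05 to 1.6 rad from world x). Green base: x -120..+130, y -75..+75 mm, 25 mm high. On it the flat steel stage, top 40 mm above the bench: x -120..+55, y -55..+55 mm. Column, 34 mm diameter, 360 mm tall, at x = +100 mm.
- head (a point): Centre of the underside of the press's yellow head, 185 mm above the bench over the seat. The head is 50 mm wide (press y), 50 mm high, and reaches from the column to press x = -25 mm. It hangs over the seat, so a vertical gripper cannot get there: push the die in from the open front (press -x side) with the tool leaning back away from the press, about 20 to 45 degrees.
- stop (a point): Point on the brass back stop's face at stage height, 20 mm behind home (press x = +20 mm). The stop is 24 mm wide and 24 mm tall. Two brass side rails, 8 mm tall, 43 mm apart, each 12 mm wide, run from press x = -34 to +20 mm; in front of them lead-ins flare outward to about 70 mm apart at x = -60 mm. In front of that the stage is free.
- home (a point): Point on the stage top (40 mm above the bench) straight under the punch: where the centre of the 40 mm die's underside is when the die is home. Axes as the press.
- mouth (a point): Point on the stage top, 84 mm in front (press -x) of home, clear of head and rails: a place to set the die down. Axes as the press.
- punch_face (a point): Axes as the press. Centre of the underside of the punch (16 mm diameter, steel; above 28 mm from its tip 22 mm), 104 mm above the bench with the lever fully up, so 30 mm above a seated die. Comes down 20 mm per rad of the lever.
- lever_pivot (a point): Pivot of the lever, on the press's -y side of the head, 210 mm above the bench. The lever turns about the press's y axis, in the plane press y = -62 mm.
- lever_knob (a point): Centre of the lever's black ball knob, 26 mm diameter, on a 10 mm bar, 130 mm from the pivot; may be pinched from above across the press's y.
- lever (a joint): Lever angle, rad. 0: bar 80 degrees above level, leaning to press -x; grows as the knob swings to press -x (away from the column) and down. The punch meets a seated die at about 1.5 (bar about 6 degrees below level); hard limit 1.62. Stays where left (0.3 N m friction, some 3 to 5 N at the knob). Starts between 0 and 0.12.
- board: Wooden board 235 x 235 x 12 mm, fixed, on which the dies stand. Origin: centre of its underside on the bench.
- die_40: Upright round steel die, 40 mm diameter, 34 mm tall, brass disc on its top face; about 0.3 kg; the one that fits the 43 mm gap between the rails. Origin: centre of its underside; z up its axis. Stands on the board at the start. Four dies differ in diameter only (32, 40, 48, 56 mm) and stand in any order.
- die_32: Upright round steel die, 32 mm diameter, 34 mm tall, brass disc on its top face; about 0.2 kg; too small, leave it. Origin: centre of its underside; z up its axis. Stands on the board at the start. Four dies differ in diameter only (32, 40, 48, 56 mm) and stand in any order.
- die_48: Upright round steel die, 48 mm diameter, 34 mm tall, brass disc on its top face; about 0.43 kg; too large, leave it. Origin: centre of its underside; z up its axis. Stands on the board at the start. Four dies differ in diameter only (32, 40, 48, 56 mm) and stand in any order.
- die_56: Upright round steel die, 56 mm diameter, 34 mm tall, brass disc on its top face; about 0.58 kg; too large, leave it. Origin: centre of its underside; z up its axis. Stands on the board at the start. Four dies differ in diameter only (32, 40, 48, 56 mm) and stand in any order.

How it is judged:
On the way:
1. the 40 mm die stands upright on the stage, home between the rails against the back stop, and is let go, with the lever still up (under 0.35 rad) (horizontal distance between die_40 and home below 0.0045 m and height (world z) of die_40 between 0.037 and 0.043 m and angle between die_40's own z axis and vertical below 0.06 rad and contact force between the fingers and die_40 below 0.1 N and linear speed of die_40 below 0.01 m/s and value of joint lever below 0.35 rad), for 0.2 s.
At the end, for the whole second after the job is handed in: The 40 mm die stands upright (within 0.06 rad) and still on the press's stage, its centre within 4.5 mm of the home point, and the punch is down on it (its face less than 2.5 mm above the die's top), the lever left down; the other three dies still stand where they were (within 25 mm) (horizontal distance between die_40 and home below 0.0045 m and height (world z) of die_40 between 0.037 and 0.043 m and angle between die_40's own z axis and vertical below 0.06 rad and contact force between the fingers and die_40 below 0.1 N and linear speed of die_40 below 0.01 m/s and z of punch_face in the frame of die_40 below 0.0365 m and velocity of joint lever below 0.03 rad/s and distance of each of die_32, die_48, die_56 from where it was at the start of the episode below 0.025 m and angle between each of die_32, die_48, die_56's own z axis and vertical below 0.1 rad); the robot touches nothing.
It fails at once if the 32 mm die is shifted more than 25 mm or tipped over (distance of die_32 from where it was at the start of the episode above 0.025 m or angle between die_32's own z axis and vertical above 0.5 rad).
It fails at once if the 48 mm die is shifted more than 25 mm or tipped over (distance of die_48 from where it was at the start of the episode above 0.025 m or angle between die_48's own z axis and vertical above 0.5 rad).
It fails at once if the 56 mm die is shifted more than 25 mm or tipped over (distance of die_56 from where it was at the start of the episode above 0.025 m or angle between die_56's own z axis and vertical above 0.5 rad).
It also fails if it takes over 69 s, if anything falls off the work surface, if the arm or the gripper's body presses on something with over 40 N, if the wrist force passes 120 N, or if a joint passes its speed limit or range.

ROBOT

A 6-joint arm with a two-finger parallel gripper is mounted at the origin on the work surface. World frame = base frame: x ahead of the robot, y to its left, z up, the work surface at z = 0. Lengths are in m, angles in rad, forces in N, time in s.
With the tool pointing down it reaches from about 0.25 to 0.725 m from the base axis. Payload 9.7 kg.
Tool frame: the origin (TCP) lies at the very end of the fingers, on their centre line; the grasp point (between the pads) lies 19 mm behind it; z points along the fingers, y is the direction in which the jaws open and shut (so a half turn about z gives the same grasp; the last joint's range is limited). The gripper opens to 85 mm and grips with 20 to 120 N. Pads are 22 mm wide; open, the fingers measure 114 mm over their backs; the gripper's body (76 mm by 85 mm) begins 54 mm behind the grasp point. The pads swing forward as they close: fully open they stand 13 mm farther back than shut.
Start: joints at [1.254, 0.087, 0.176, 1.66, 0, 1.571], TCP at [0.171, 0.523, 0.231] pointing down, gripper open.
Joint ranges: [-3.13, 3.13], [-0.85, 1.81], [-1.15, 1.24], [-2.2, 2.28], [-1.44, 1.52], [-3.14, 3.14]. Speed limits (rad/s): [2.22, 2.22, 2.57, 3.14, 3.14, 3.14].

INTERFACE

Orientations are given as a unit quaternion [w, x, y, z].
In Python, from rig import robot gives the robot as it stands.
- The arm moves only by the shell command python3 -m pendant 'ROWS' [FORCE]. ROWS is JSON, a list of rows, each a list of 7 numbers: the shift along the tool's x, y, z normalised to -1 to 1, where 1 is 40 mm, then the turn, a rotation vector about the tool's x, y, z normalised to -1 to 1, where 1 is 90 degrees, then the opening, from -1 (shut) to 1 (fully open). In form: [[tx, ty, tz, rx, ry, rz, jaw], ...]. A call has 1 to 20 rows; each row shifts and turns the commanded pose from where the row before left it, along the tool's axes as they then stand; what a row does not reach is not made up. A row lasts 1/10 s, in which the tool goes at most 50 mm and 8.59 degrees, less where a joint would pass 70% of its speed; a pose out of reach is approached as far as the arm can. A call with a number of a shift or a turn outside -1 to 1 is refused whole. A call with a gripper value outside its range is refused whole. The fingers move at their own pace and stop on an object; FORCE is the grip in N (left out, the last holds). Time passes only in rows, so rows that do not move let the fingers close. It gives the time, the measured TCP pose, the force and the opening at its end, in the units of the state.
- robot.sense(): the state, without advancing time (a new reading comes with each control period).
- robot.snapshot(name): name is "side" or "top" or "wrist"; returns (picture, depth): 420x560x3 uint8, red, green, blue; 420x560 float32, m along the optical axis (not along the pixel's ray), 0 where there is no reading.
- robot.camera_model(name): a dict with "K" (3x3 intrinsics, pixels), "k1" (the pictures are not rectified: a ray, as slopes to the right and down, at radius r is drawn at 1 + k1 r^2 times it, then the intrinsics apply), "position" and "orientation" of the camera in the world. Camera axes: x right, y up, looking along -z (the intrinsics and any distortion apply to the point x, -y, -z); pixel columns grow to the right and rows downward; lengths in m; the calibration is good to about 2 mm. A picture is of the moment at which its call begins: read the wrist's pose just before it. camera_model takes no time and is no camera call; for the wrist camera it gives the pose at the moment of the call.
- robot.job_done(): hands the job in, once; it reports no verdict.
The state is a dict: "t": time; "q": joint angles; "dq": joint speeds; "joint_efforts": joint torques, N m; "position": TCP position; "orientation": TCP orientation; "force": force on the tool from outside, world axes, zero at the start; "ft_torque": the same for the moment, N m; "opening": opening from 0.0 (shut) to 1.0 (fully open).
Only numpy, scipy, OpenCV 4.12 (cv2) and the standard library are available. Lean on these libraries where they do the work, as an engineer would, in place of code of your own. Each camera call takes 0.05 s, during which the arm holds its last target. There are 200 camera calls.

## Working session

There is one attempt and no reset: what is moved stays moved. The work goes in short steps, Python scripts to look and compute and a shell command to move; the robot and the scene stay as the last step left them, time stands still between calls to the robot, and variables do not carry over. Pictures are saved under pics/ and viewed, about 8 in all and at most 12, crops included, and the job is handed in when it is done.

```bash
ls; mkdir -p pics; cat > h.py <<'E'
import numpy as np, cv2
from scipy.spatial.transform import Rotation as R
from rig import robot
def quat(q): return R.from_quat([q[1],q[2],q[3],q[0]])
def shoot(n,save=None):
    m=robot.camera_model(n); im,d=robot.snapshot(n)
    if save: cv2.imwrite('pics/'+save+'.png',im[:,:,::-1]); np.savez('pics/'+save+'.npz',im=im,d=d,K=m['K'],k1=m['k1'],p=m['position'],o=m['orientation'])
    return im,d,m
def load(s):
    z=np.load('pics/'+s+'.npz'); return z['im'],z['d'],dict(K=z['K'],k1=float(z['k1']),position=z['p'],orientation=z['o'])
def rays(m,uv):
    K=np.array(m['K']); uv=np.atleast_2d(uv).astype(float)
    D=np.array([m['k1'],0,0,0,0.])
    p=cv2.undistortPoints(uv[:,None],K,D)[:,0]
    d=np.c_[p[:,0],-p[:,1],-np.ones(len(p))]
    return quat(m['orientation']).apply(d)
def at_depth(m,uv,z): return np.array(m['position'])+rays(m,uv)*np.reshape(z,(-1,1))
def at_z(m,uv,h):
    r=rays(m,uv); p=np.array(m['position']); return p+r*((h-p[2])/r[:,2])[:,None]
def tri(m1,uv1,m2,uv2):
    a,b=rays(m1,uv1)[0],rays(m2,uv2)[0]; p,q=np.array(m1['position']),np.array(m2['position'])
    s=np.linalg.lstsq(np.c_[a,-b],q-p,rcond=None)[0]; x,y=p+a*s[0],q+b*s[1]; return (x+y)/2,np.linalg.norm(x-y)
def cloud(m,d):
    v,u=np.mgrid[:d.shape[0],:d.shape[1]]; uv=np.c_[u.ravel(),v.ravel()]
    return at_depth(m,uv,d.ravel()).reshape(*d.shape,3)
E
python3 - <<'E'
from h import *
for n in('top','side'):
    im,d,m=shoot(n,n+'0'); print(n,m['position'],m['orientation'],m['K'],m['k1'],(d>0).mean())
a=[load(n+'0')[0] for n in('top','side')]
cv2.imwrite('pics/both.png',cv2.resize(np.vstack(a)[:,:,::-1],None,fx=.71,fy=.71))
print(robot.sense())
E
```

```text
pics
top [ 0.39575721 -0.02519929  1.07516241] [-0.69484582 -0.07159084  0.07119062  0.71203647] [[470.14156547   0.         281.08751816]
 [  0.         470.14156547 212.46396678]
 [  0.           0.           1.        ]] -0.05476742018288179 0.9959863945578231
side [ 0.42530591 -0.70224887  0.83561544] [ 0.91810149  0.38949831 -0.03664195 -0.0635459 ] [[425.40740516   0.         277.22188145]
 [  0.         425.40740516 207.35453426]
 [  0.           0.           1.        ]] -0.012076153347672184 0.9959098639455782
{'t': 0.1, 'q': array([ 1.25401947e+00,  8.73994950e-02,  1.75229328e-01,  1.65980852e+00,
       -6.57162281e-07,  1.57077628e+00]), 'dq': array([-0.00030803, -0.00159527,  0.00235365,  0.00127795,  0.00032812,
        0.00039676]), 'joint_efforts': array([-1.58659100e-04, -5.21560264e+01,  4.65652478e+01,  1.61519361e-02,
       -1.12270649e-05, -2.39679785e-06]), 'position': array([0.17126457, 0.52244039, 0.23066522]), 'orientation': array([-9.29262890e-05,  1.57717088e-01,  9.87484162e-01, -5.83830012e-04]), 'force': array([-0.33696214, -0.78208535, -0.15661202]), 'ft_torque': array([-0.04604873,  0.03250749,  0.04971809]), 'opening': 0.9963658300995152}
```

View pics/top0.png

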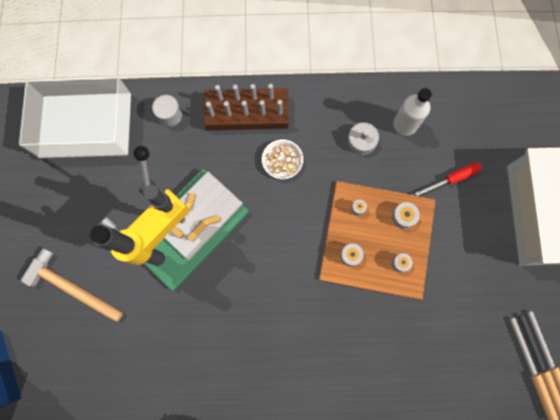

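View pics/side0.png

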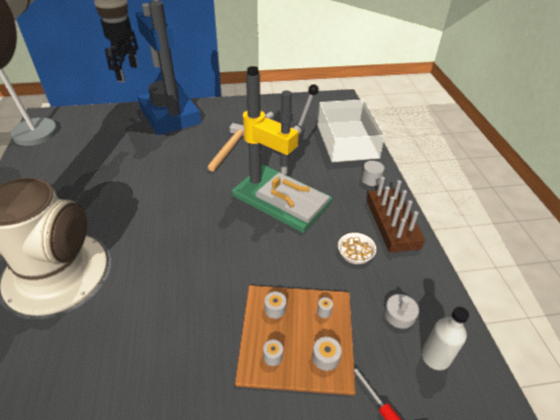

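Top view: dies at about (360,207), (407,215), (352,255), (403,263); the press at about (185,230) with its lever up at (142,153). The side view confirms this layout, with the dies at (275,304), (325,308), (273,352) and (326,352).

```bash
python3 - <<'E'
from h import *
T=load('top0');S=load('side0')
def dies(L,box,name):
    im,d,m=L; P=cloud(m,d); u0,v0,u1,v1=box
    sub=P[v0:v1,u0:u1]; mask=((sub[...,2]>0.040)&(sub[...,2]<0.056)).astype(np.uint8)
    n,lab,st,c=cv2.connectedComponentsWithStats(mask)
    for i in range(1,n):
        if st[i,4]<40: continue
        p=sub[lab==i]; (cx,cy),r=cv2.minEnclosingCircle(p[:,:2].astype(np.float32))
        print(name,c[i]+[u0,v0],st[i,4],'mean',p.mean(0).round(4),'circ',round(cx,4),round(cy,4),round(2*r*1000,1),'area dia',round(1000*2*np.sqrt(np.prod([.0]) if 0 else 0),1))
    b=P[v0:v1,u0:u1][...,2]; print('board z',np.median(b))
dies(T,(325,185,435,295),'top'); dies(S,(240,290,355,390),'side')
P=cloud(T[2],T[1])
for n,uv in dict(stage1=(215,185),stage2=(238,208),green=(200,265),head=(150,235),column=(118,240),knob=(142,153),bench=(280,230)).items(): print(n,P[uv[1],uv[0]].round(4))
im=T[0]; cv2.imwrite('pics/c1.png',np.hstack([cv2.resize(im[140:300,90:260,::-1],None,fx=3.5,fy=3.5,interpolation=cv2.INTER_CUBIC)]))
cv2.imwrite('pics/c2.png',cv2.resize(S[0][60:240,220:350,::-1],None,fx=3.3,fy=3.3,interpolation=cv2.INTER_CUBIC))
E
```

```text
top [358.59090909 206.11038961] 154 mean [ 0.6171 -0.2014  0.0457] circ 0.6182 -0.2013 33.0 area dia 0.0
top [406.24291498 214.15789474] 494 mean [ 0.5961 -0.3075  0.0456] circ 0.5965 -0.3083 57.4 area dia 0.0
top [351.92479109 254.29805014] 359 mean [ 0.5092 -0.1806  0.0457] circ 0.5094 -0.18 48.1 area dia 0.0
top [402.58490566 262.23773585] 265 mean [ 0.4888 -0.2911  0.0458] circ 0.4889 -0.2918 40.6 area dia 0.0
board z 0.01165287580156027
side [275.20527859 301.27565982] 341 mean [ 0.5112 -0.1839  0.0451] circ 0.5109 -0.1823 51.4 area dia 0.0
side [325.50993377 303.95364238] 151 mean [ 0.6186 -0.2055  0.0451] circ 0.6188 -0.2041 32.8 area dia 0.0
side [327.31810491 350.32318105] 591 mean [ 0.5978 -0.3113  0.0449] circ 0.5985 -0.3103 58.7 area dia 0.0
side [272.91059603 349.33112583] 302 mean [ 0.4907 -0.2944  0.0448] circ 0.4912 -0.2926 42.2 area dia 0.0
board z 0.01121194679144627
stage1 [0.6763 0.1222 0.0374]
stage2 [0.6221 0.0702 0.0336]
green [0.498 0.161 0.001]
head [0.5319 0.2117 0.2366]
column [0.5094 0.2362 0.3328]
knob [0.6506 0.1989 0.345 ]
bench [ 0.5753 -0.0238 -0.0026]
```

View pics/c1.png

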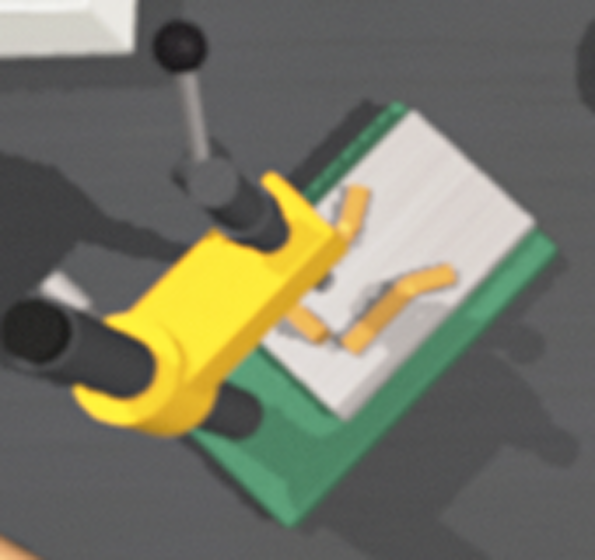

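```bash
python3 - <<'E'
from h import *
T=load('top0');m=T[2]
c=lambda x,y:(90+x/3.5,140+y/3.5)
F1,F2,B=at_z(m,[c(410,110),c(535,220),c(345,418)],.04)
print(F1,F2,B,np.linalg.norm(F1-F2),np.linalg.norm(F2-B))
ax=(B-F2)[:2];ax/=np.linalg.norm(ax);e=(F1-F2)[:2];e/=np.linalg.norm(e)
print('psi',np.arctan2(ax[1],ax[0]),'from front edge',np.arctan2(e[1],e[0]),'y is',e)
a=np.arctan2(ax[1],ax[0]);b=np.arctan2(-e[0]*-1,e[1]*-1)
print(b)
fm=(F1+F2)[:2]/2
print('home from front',fm+.12*ax,'from back corner',B[:2]-.055*ax+.055*e)
K=at_z(m,[c(180,45)],.338); print('knob',K)
E
```

```text
[0.70829017 0.14005237 0.04      ] [0.63231099 0.05858605 0.04      ] [0.50718785 0.17972323 0.04      ] 0.11139837553294266 0.17415515494656994
psi 2.3723790128578433 from front edge 0.8202351261738421 y is [0.68204928 0.73130622]
2.391031452968739
home from front [0.58408564 0.18278767] from back corner [0.58421575 0.1816887 ]
knob [[0.6532949  0.20196988 0.338     ]]
```

View pics/c2.png

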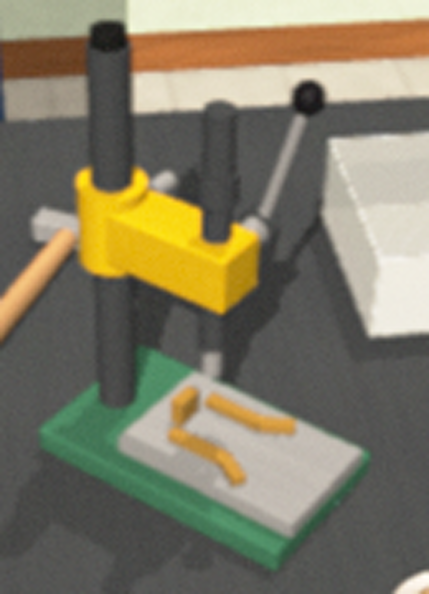

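Top crop: stage corners at (410,110), (535,220) and (345,418). They give 111 x 174 mm, which matches the known stage size, with psi ≈ 2.38 and home ≈ (0.584, 0.182). The heading range in the text (1.05–1.6) disagrees. The side crop also shows the front facing +x/-y, so I'm using the images.

```bash
cat >> h.py <<'E'
PSI=2.38
def Rt(lean,psi=None):
    psi=PSI if psi is None else psi
    px=np.array([np.cos(psi),np.sin(psi),0]); y=np.array([px[1],-px[0],0]); t=np.radians(lean)
    z=px*np.sin(t)-np.array([0,0,np.cos(t)]); return R.from_matrix(np.c_[np.cross(y,z),y,z])
def plan(p,lean,psi=None):
    s=robot.sense(); c=quat(s['orientation']); g=Rt(lean,psi)
    w=(c.inv()*g).as_rotvec(); sh=g.inv().apply(np.array(p)-s['position'])
    print('rot(norm)',(w/(np.pi/2)).round(4),'shift(norm)',(sh/.04).round(3))
E
python3 - <<'E'
from h import *
plan([.489,-.292,.15],0); plan([.489,-.292,.15],25)
E
```

```text
rot(norm) [-7.000e-04  2.000e-04  2.832e-01] shift(norm) [-19.8    -9.255   2.017]
rot(norm) [-0.0625  0.2733  0.2785] shift(norm) [-18.797  -9.255  -6.54 ]
```

```bash
python3 -m pendant '[[0,0,0,0,0,0.0708,1],[0,0,0,0,0,0.0708,1],[0,0,0,0,0,0.0708,1],[0,0,0,0,0,0.0708,1],[0,0,0,0,0.0694,0,1],[0,0,0,0,0.0694,0,1],[0,0,0,0,0.0694,0,1],[0,0,0,0,0.0694,0,1],[0,0,0,0,0,0,1]]' && python3 -m pendant '[[-0.627,-0.309,-0.218,0,0,0,1],[-0.627,-0.309,-0.218,0,0,0,1],[-0.627,-0.309,-0.218,0,0,0,1],[-0.627,-0.309,-0.218,0,0,0,1],[-0.627,-0.309,-0.218,0,0,0,1],[-0.627,-0.309,-0.218,0,0,0,1],[-0.627,-0.309,-0.218,0,0,0,1],[-0.627,-0.309,-0.218,0,0,0,1],[-0.627,-0.309,-0.218,0,0,0,1],[-0.627,-0.309,-0.218,0,0,0,1],[-0.627,-0.309,-0.218,0,0,0,1],[-0.627,-0.309,-0.218,0,0,0,1],[-0.627,-0.309,-0.218,0,0,0,1],[-0.627,-0.309,-0.218,0,0,0,1],[-0.627,-0.309,-0.218,0,0,0,1]]' && python3 -m pendant '[[-0.627,-0.309,-0.218,0,0,0,1],[-0.627,-0.309,-0.218,0,0,0,1],[-0.627,-0.309,-0.218,0,0,0,1],[-0.627,-0.309,-0.218,0,0,0,1],[-0.627,-0.309,-0.218,0,0,0,1],[-0.627,-0.309,-0.218,0,0,0,1],[-0.627,-0.309,-0.218,0,0,0,1],[-0.627,-0.309,-0.218,0,0,0,1],[-0.627,-0.309,-0.218,0,0,0,1],[-0.627,-0.309,-0.218,0,0,0,1],[-0.627,-0.309,-0.218,0,0,0,1],[-0.627,-0.309,-0.218,0,0,0,1],[-0.627,-0.309,-0.218,0,0,0,1],[-0.627,-0.309,-0.218,0,0,0,1],[-0.627,-0.309,-0.218,0,0,0,1],[0,0,0,0,0,0,1],[0,0,0,0,0,0,1]]'
python3 - <<'E'
from h import *
print(robot.sense()['q'].round(2))
im,d,m=shoot('wrist','w1'); plan([.489,-.292,.15],25)
P=cloud(m,d); z=P[...,2]; mask=((z>.038)&(z<.055)).astype(np.uint8)
n,lab,st,c=cv2.connectedComponentsWithStats(mask)
for i in range(1,n):
    if st[i,4]<300: continue
    p=P[lab==i]; (x,y),r=cv2.minEnclosingCircle(p[:,:2].astype(np.float32)); print(c[i].round(),st[i,4],p.mean(0).round(4),'circ',round(x,4),round(y,4),round(2000*r,1))
E
```

```text
t: 1.0
position: [0.1724, 0.5213, 0.2302]
orientation: [-0.202, 0.364, 0.906, 0.08]
force: [0.3, 0.3, 0.7]
opening: 1.003
t: 2.5
position: [0.3305, 0.1137, 0.191]
orientation: [-0.2, 0.363, 0.907, 0.079]
force: [1.3, 0.2, 1.1]
opening: 0.997
t: 4.2
position: [0.4892, -0.2926, 0.1498]
orientation: [-0.202, 0.363, 0.906, 0.08]
force: [0.3, -0.1, 0.6]
opening: 1.002
[-0.58  0.58  0.56  1.98  0.08  0.17]
rot(norm) [-0.0011 -0.0003  0.0001] shift(norm) [-0.002  0.001  0.011]
[383. 191.] 2130 [ 0.5123 -0.1824  0.0466] circ 0.5126 -0.1813 48.0
[281. 259.] 1559 [ 0.4922 -0.292   0.0468] circ 0.4921 -0.2921 40.0
[451. 293.] 1120 [ 0.6182 -0.2038  0.0461] circ 0.62 -0.2027 33.0
[349. 346.] 1516 [ 0.587  -0.3013  0.0464] circ 0.5875 -0.3015 49.8
```

View pics/w1.png

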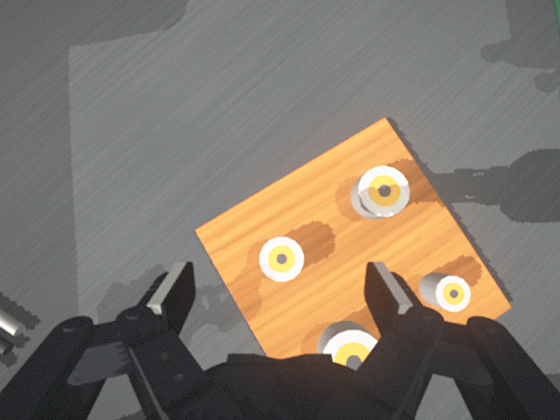

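The wrist view shows the die_40 (40.0 mm measured) at pixel (281,259), world (0.492,-0.292), top at z 0.047. That agrees with the top and side cameras.

```bash
python3 - <<'E'
from h import *
plan([.4915,-.292,.025],25)
E
```

```text
rot(norm) [-0.0011 -0.0003  0.0001] shift(norm) [-1.363  0.044  2.824]
```

```bash
python3 -m pendant '[[-0.17,0.0055,0.353,0,0,0,1],[-0.17,0.0055,0.353,0,0,0,1],[-0.17,0.0055,0.353,0,0,0,1],[-0.17,0.0055,0.353,0,0,0,1],[-0.17,0.0055,0.353,0,0,0,1],[-0.17,0.0055,0.353,0,0,0,1],[-0.17,0.0055,0.353,0,0,0,1],[-0.17,0.0055,0.353,0,0,0,1],[0,0,0,0,0,0,1],[0,0,0,0,0,0,1]]' 50 && python3 -m pendant '[[0,0,0,0,0,0,-1],[0,0,0,0,0,0,-1],[0,0,0,0,0,0,-1],[0,0,0,0,0,0,-1],[0,0,0,0,0,0,-1],[0,0,0,0,0,0,-1],[0,0,0,0,0,0,-1],[0,0,0,0,0,0,-1],[0,0,0,0,0,0,-1],[0,0,0,0,0,0,-1]]' 50
python3 - <<'E'
from h import *
im,d,m=shoot('wrist','w2')
E
```

```text
t: 5.25
position: [0.4912, -0.2924, 0.0251]
orientation: [-0.201, 0.363, 0.906, 0.08]
force: [0.2, -0.1, -0.8]
opening: 1.0
t: 6.25
position: [0.4916, -0.2928, 0.0262]
orientation: [-0.2, 0.363, 0.907, 0.08]
force: [-0.2, -1.8, 6.6]
opening: 0.447
```

View pics/w2.png

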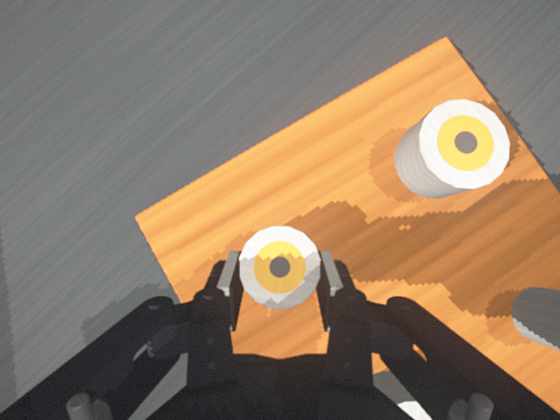

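```bash
python3 - <<'E'
from h import *
plan([.4916,-.2928,.126],25);plan([.65,.119,.126],25); 
E
```

```text
rot(norm) [ 0.      0.0011 -0.0001] shift(norm) [ 1.056e+00  1.000e-03 -2.263e+00]
rot(norm) [ 0.      0.0011 -0.0001] shift(norm) [ 4.897 10.184 -0.472]
```

```bash
python3 -m pendant '[[0.132,0,-0.283,0,0,0,-1],[0.132,0,-0.283,0,0,0,-1],[0.132,0,-0.283,0,0,0,-1],[0.132,0,-0.283,0,0,0,-1],[0.132,0,-0.283,0,0,0,-1],[0.132,0,-0.283,0,0,0,-1],[0.132,0,-0.283,0,0,0,-1],[0.132,0,-0.283,0,0,0,-1],[0,0,0,0,0,0,-1]]' && python3 -m pendant '[[0.113,0.3,0.0527,0,0,0,-1],[0.226,0.6,0.1054,0,0,0,-1],[0.226,0.6,0.1054,0,0,0,-1],[0.226,0.6,0.1054,0,0,0,-1],[0.226,0.6,0.1054,0,0,0,-1],[0.226,0.6,0.1054,0,0,0,-1],[0.226,0.6,0.1054,0,0,0,-1],[0.226,0.6,0.1054,0,0,0,-1],[0.226,0.6,0.1054,0,0,0,-1],[0.226,0.6,0.1054,0,0,0,-1],[0.226,0.6,0.1054,0,0,0,-1],[0.226,0.6,0.1054,0,0,0,-1],[0.226,0.6,0.1054,0,0,0,-1],[0.226,0.6,0.1054,0,0,0,-1],[0.226,0.6,0.1054,0,0,0,-1],[0.226,0.6,0.1054,0,0,0,-1],[0.226,0.6,0.1054,0,0,0,-1],[0.113,0.3,0.0527,0,0,0,-1],[0,0,0,0,0,0,-1],[0,0,0,0,0,0,-1]]'
python3 - <<'E'
from h import *
im,d,m=shoot('wrist','w3'); print(robot.sense()['q'].round(2))
E
```

```text
t: 7.2
position: [0.4918, -0.2928, 0.1273]
orientation: [-0.2, 0.363, 0.907, 0.08]
force: [1.1, 0.3, -3.1]
opening: 0.446
t: 9.2
position: [0.6498, 0.1196, 0.1246]
orientation: [-0.201, 0.363, 0.906, 0.08]
force: [0.1, -0.3, -3.9]
opening: 0.445
[0.05 0.68 0.67 1.88 0.31 0.76]
```

View pics/w3.png

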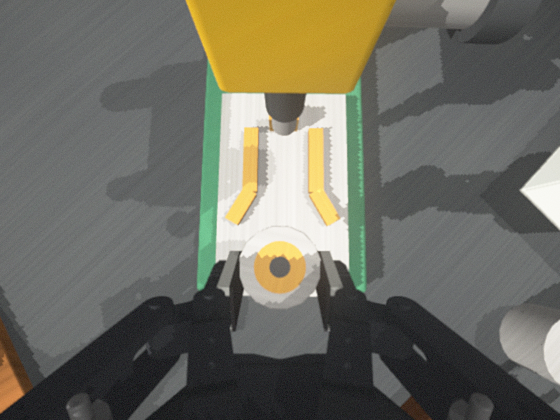

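```bash
python3 - <<'E'
from h import *
im,d,m=load('w3'); cv2.imwrite('pics/c3.png',cv2.resize(im[80:300,180:380,::-1],None,fx=2.7,fy=2.7,interpolation=cv2.INTER_CUBIC))
P=cloud(m,d); print('stage z',P[215,283],P[140,285], 'rail',P[150,251],P[150,316])
E
```

```text
stage z [0.62669019 0.14701914 0.03919139] [0.58063584 0.19343138 0.04087681] rail [0.56949705 0.16456097 0.04958209] [0.60672647 0.20436685 0.04799424]
```

View pics/c3.png

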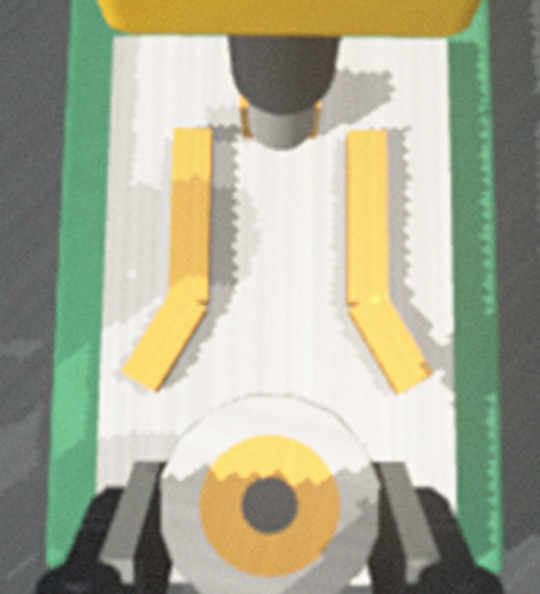

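```bash
python3 - <<'E'
from h import *
im,d,m=load('w3'); c=lambda x,y:(180+x/2.7,80+y/2.7)
a=at_z(m,[c(211,128),c(209,301),c(347,130),c(348,301)],.048)[:,:2]
print(a, 'gaps',np.linalg.norm(a[0]-a[2]),np.linalg.norm(a[1]-a[3]),'len',np.linalg.norm(a[0]-a[1]),np.linalg.norm(a[2]-a[3]))
far,near=(a[0]+a[2])/2,(a[1]+a[3])/2; v=far-near; psi=np.arctan2(v[1],v[0]); u=v/np.linalg.norm(v)
home=(far+near)/2+u*.007; print('psi',psi,'home',home,'mouth',home-.084*u, 'far/near home',far-.02*u,near+.034*u)
# die position in hand
t=at_z(m,[c(270,505)],.1246-.0145+.034); print('die',t)
plan([.648,.122,.06],25,psi)
E
```

```text
[[0.55860254 0.18274785]
 [0.59861897 0.14452749]
 [0.58863349 0.21328555]
 [0.62791091 0.17525346]] gaps 0.04283001181880881 0.04245118364548041 len 0.055336341573275605 0.05467316711911792
psi 2.3757450717400914 home [0.58839591 0.18380563] mouth [0.6489427  0.12558118] far/near home [0.58803392 0.18415374] [0.58875791 0.18345752]
die [[0.65062516 0.12059767 0.1441    ]]
rot(norm) [-0.0015  0.      0.0019] shift(norm) [-0.61   0.021  1.504]
```

```bash
python3 -m pendant '[[-0.1215,0.01,0.2605,0,0,0,-1],[-0.1215,0.01,0.2605,0,0,0,-1],[-0.1215,0.01,0.2605,0,0,0,-1],[-0.1215,0.01,0.2605,0,0,0,-1],[-0.1215,0.01,0.2605,0,0,0,-1],[-0.1215,0.01,0.2605,0,0,0,-1],[0,0,0,0,0,0,-1],[0,0,0,0,0,0,-1]]'
```

```text
t: 10.05
position: [0.6517, 0.1216, 0.056]
orientation: [-0.201, 0.363, 0.906, 0.08]
force: [0.0, 0.9, -3.8]
opening: 0.448
```

```bash
python3 -m pendant '[[-0.01,0,0.023,0,0,0,-1],[0,0,0,0,0,0,-1]]'; python3 -m pendant '[[-0.01,0,0.023,0,0,0,-1],[0,0,0,0,0,0,-1]]'
```

```text
t: 10.25
position: [0.652, 0.1216, 0.0555]
orientation: [-0.201, 0.363, 0.906, 0.081]
force: [0.9, 0.0, -2.9]
opening: 0.445
t: 10.45
position: [0.6518, 0.1216, 0.0542]
orientation: [-0.201, 0.363, 0.906, 0.08]
force: [-0.7, 0.2, -3.6]
opening: 0.449
```

```bash
python3 -m pendant '[[-0.01,0,0.023,0,0,0,-1],[0,0,0,0,0,0,-1]]'; python3 -m pendant '[[-0.01,0,0.023,0,0,0,-1],[0,0,0,0,0,0,-1]]'
```

```text
t: 10.65
position: [0.6518, 0.1217, 0.0533]
orientation: [-0.201, 0.363, 0.906, 0.08]
force: [0.0, 1.2, -2.1]
opening: 0.445
t: 10.85
position: [0.6517, 0.1218, 0.0531]
orientation: [-0.201, 0.363, 0.906, 0.081]
force: [-2.1, 0.1, 4.9]
opening: 0.448
```

```bash
python3 -m pendant '[[0,0,0,0,0,0,1],[0,0,0,0,0,0,1],[0,0,0,0,0,0,1],[0,0,0,0,0,0,1],[0,0,0,0,0,0,1],[0,0,0,0,0,0,1],[0,0,-0.3,0,0,0,1],[0,0,-0.3,0,0,0,1],[0,0,-0.3,0,0,0,1],[0,0,-0.3,0,0,0,1],[0,0,-0.3,0,0,0,1],[0,0,-0.3,0,0,0,-0.35],[-0.2,0,0,0,0,0,-0.35],[-0.2,0,0,0,0,0,-0.35],[-0.2,0,0,0,0,0,-0.35],[0,0,0,0,0,0,-0.35],[0,0,0,0,0,0,-0.35]]'
python3 - <<'E'
from h import *
im,d,m=shoot('wrist','w4')
P=cloud(m,d); z=P[...,2]; mask=((z>.066)&(z<.083)).astype(np.uint8)
n,lab,st,c=cv2.connectedComponentsWithStats(mask)
H=np.array([.5884,.1838]);psi=2.376;u=np.array([np.cos(psi),np.sin(psi)]);v=np.array([-u[1],u[0]])
for i in range(1,n):
    if st[i,4]<300: continue
    p=P[lab==i]; (x,y),r=cv2.minEnclosingCircle(p[:,:2].astype(np.float32)); q=np.array([x,y])-H; print(c[i].round(),st[i,4],p.mean(0).round(4),'circ',round(2000*r,1),'press',q@u,q@v)
for X in (-.125,):
    t=H+X*u; plan([t[0],t[1],.052],25,psi)
E
```

```text
t: 12.55
position: [0.6894, 0.0855, 0.1063]
orientation: [-0.201, 0.363, 0.906, 0.08]
force: [1.2, 0.1, 0.4]
opening: 0.324
[280. 183.] 2683 [0.6527 0.1225 0.0748] circ 40.1 press -0.08833570219742107 -0.0004263133409590038
rot(norm) [-0.0013 -0.0002  0.0021] shift(norm) [-0.222  0.019  1.407]
```

View pics/w4.png

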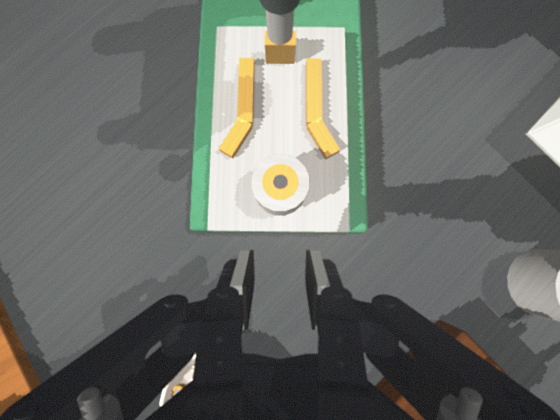

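```bash
python3 -m pendant '[[-0.037,0.003,0.2345,0,0,0.002,-0.35],[-0.037,0.003,0.2345,0,0,0,-0.35],[-0.037,0.003,0.2345,0,0,0,-0.35],[-0.037,0.003,0.2345,0,0,0,-0.35],[-0.037,0.003,0.2345,0,0,0,-0.35],[-0.037,0.003,0.2345,0,0,0,-0.35],[0,0,0,0,0,0,-0.35],[0,0,0,0,0,0,-0.35]]' && python3 -m pendant '[[0.1133,0,0.0528,0,0,0,-0.35],[0.1133,0,0.0528,0,0,0,-0.35],[0.1133,0,0.0528,0,0,0,-0.35],[0.1133,0,0.0528,0,0,0,-0.35],[0.1133,0,0.0528,0,0,0,-0.35],[0.1133,0,0.0528,0,0,0,-0.35],[0.1133,0,0.0528,0,0,0,-0.35],[0.1133,0,0.0528,0,0,0,-0.35],[0.1133,0,0.0528,0,0,0,-0.35],[0,0,0,0,0,0,-0.35]]'
cat >> h.py <<'E'
H=np.array([.5884,.1838]);psi=2.376;U=np.array([np.cos(psi),np.sin(psi)]);V=np.array([-U[1],U[0]])
def press(p): q=np.asarray(p)[:2]-H; return np.array([q@U,q@V]).round(4)
def die(save):
    im,d,m=shoot('wrist',save); P=cloud(m,d); mask=((P[...,2]>.068)&(P[...,2]<.08)).astype(np.uint8)
    n,lab,st,c=cv2.connectedComponentsWithStats(mask)
    for i in range(1,n):
        if st[i,4]<250: continue
        p=P[lab==i]; (x,y),r=cv2.minEnclosingCircle(p[:,:2].astype(np.float32)); print(c[i].round(),st[i,4],p.mean(0).round(4),'dia',round(2000*r,1),'press',press([x,y]))
    s=robot.sense(); print('TCP press',press(s['position']),s['position'][2].round(4),'F',s['force'].round(1))
E
python3 -c "
from h import *
die('w5')"
```

```text
t: 13.4
position: [0.6785, 0.0971, 0.0525]
orientation: [-0.201, 0.364, 0.906, 0.08]
force: [-0.1, 0.6, 0.1]
opening: 0.326
t: 14.4
position: [0.6456, 0.1288, 0.0526]
orientation: [-0.201, 0.364, 0.906, 0.08]
force: [-0.1, -0.2, 1.2]
opening: 0.324
[279. 222.] 5235 [0.6306 0.1446 0.0749] dia 40.1 press [-0.0572 -0.001 ]
[320. 272.] 494 [0.6611 0.1417 0.0741] dia 28.2 press [-0.0876 -0.0176]
[239. 272.] 488 [0.6348 0.1143 0.0741] dia 28.3 press [-0.088  0.016]
TCP press [-0.0795  0.0001] 0.0526 F [-0.4 -0.2  0. ]
```

```bash
python3 -m pendant '[[0.1133,0,0.0528,0,0,0,-0.35],[0.1133,0,0.0528,0,0,0,-0.35],[0.1133,0,0.0528,0,0,0,-0.35],[0.1133,0,0.0528,0,0,0,-0.35],[0.1133,0,0.0528,0,0,0,-0.35],[0.1133,0,0.0528,0,0,0,-0.35],[0,0,0,0,0,0,-0.35]]' && python3 -m pendant '[[0.068,0,0.0317,0,0,0,-0.35],[0.068,0,0.0317,0,0,0,-0.35],[0.068,0,0.0317,0,0,0,-0.35],[0.068,0,0.0317,0,0,0,-0.35],[0.068,0,0.0317,0,0,0,-0.35],[0.068,0,0.0317,0,0,0,-0.35],[0.068,0,0.0317,0,0,0,-0.35],[0,0,0,0,0,0,-0.35]]'
python3 -c "
from h import *
die('w6')"
```

```text
t: 15.15
position: [0.6238, 0.1496, 0.0526]
orientation: [-0.201, 0.364, 0.906, 0.08]
force: [1.2, 0.2, 0.3]
opening: 0.324
t: 15.95
position: [0.609, 0.1638, 0.0525]
orientation: [-0.201, 0.364, 0.906, 0.08]
force: [0.3, -0.5, 0.2]
opening: 0.325
[281. 233.] 3477 [0.5983 0.1763 0.0748] dia 40.0 press [-0.0068 -0.001 ]
[239. 272.] 495 [0.5983 0.1494 0.074 ] dia 28.4 press [-0.037  0.015]
[320. 272.] 500 [0.6244 0.1768 0.0741] dia 28.3 press [-0.0372 -0.0177]
TCP press [-0.0287  0.0002] 0.0525 F [ 0.7 -0.4 -0.7]
```

Die at press x −6.8 mm, and the push is smooth. Now small steps until the force shows the stop.

```bash
python3 -m pendant '[[0.034,0,0.0158,0,0,0,-0.35],[0.034,0,0.0158,0,0,0,-0.35],[0.034,0,0.0158,0,0,0,-0.35],[0.034,0,0.0158,0,0,0,-0.35],[0,0,0,0,0,0,-0.35]]' && python3 -m pendant '[[0.0227,0,0.0106,0,0,0,-0.35],[0.0227,0,0.0106,0,0,0,-0.35],[0,0,0,0,0,0,-0.35]]'
python3 -c "
from h import *
die('w7')"
```

```text
t: 16.5
position: [0.6048, 0.1677, 0.0525]
orientation: [-0.201, 0.364, 0.906, 0.08]
force: [0.5, -0.9, 0.4]
opening: 0.322
t: 16.8
position: [0.6036, 0.169, 0.0525]
orientation: [-0.201, 0.364, 0.906, 0.08]
force: [2.1, -2.1, 0.8]
opening: 0.325
[282. 237.] 2611 [0.5948 0.1804 0.0748] dia 39.7 press [ 0.0003 -0.0009]
[239. 272.] 491 [0.5928 0.1545 0.0741] dia 28.5 press [-0.0296  0.0156]
[320. 272.] 497 [0.6191 0.1819 0.0741] dia 28.5 press [-0.0294 -0.0176]
TCP press [-0.0212  0.0002] 0.0525 F [ 1.9 -2.1 -0.2]
```

```bash
python3 -m pendant '[[0.0227,0,0.0106,0,0,0,-0.35],[0,0,0,0,0,0,-0.35]]'; python3 -m pendant '[[0.0227,0,0.0106,0,0,0,-0.35],[0,0,0,0,0,0,-0.35]]'
python3 -c "
from h import *
die('w8')"
```

```text
t: 17.05
position: [0.6033, 0.1693, 0.0525]
orientation: [-0.2, 0.364, 0.906, 0.08]
force: [4.6, -3.7, -0.4]
opening: 0.322
t: 17.25
position: [0.6031, 0.1695, 0.0525]
orientation: [-0.2, 0.365, 0.906, 0.08]
force: [6.6, -7.2, 0.2]
opening: 0.326
[281. 239.] 2548 [0.5948 0.1801 0.0748] dia 40.0 press [ 0.0006 -0.0007]
[239. 273.] 487 [0.5924 0.155  0.0743] dia 28.3 press [-0.0288  0.0156]
[320. 272.] 484 [0.6186 0.1824 0.0742] dia 28.2 press [-0.029  -0.0178]
TCP press [-0.0205  0.0001] 0.0525 F [ 6.5 -6.6  0.2]
```

The die is stalled against the stop: 10 N, and TCP no longer advancing. I'll back off and locate the knob by triangulating its position in the two fixed views.

```bash
python3 -m pendant '[[-0.1133,0,-0.0528,0,0,0,-0.35],[-0.2266,0,-0.1057,0,0,0,-0.35],[-0.2266,0,-0.1057,0,0,0,-0.35],[-0.2266,0,-0.1057,0,0,0,-0.35],[-0.2266,0,-0.1057,0,0,0,-0.35],[-0.2266,0,-0.1057,0,0,0,-0.35],[-0.2266,0,-0.1057,0,0,0,-0.35],[-0.2266,0,-0.1057,0,0,0,-0.35],[-0.2266,0,-0.1057,0,0,0,-0.35],[0,0,0,0,0,0,-0.35]]'
python3 - <<'E'
from h import *
die('w9')
T=load('top0')[2];S=load('side0')[2]
k,e=tri(T,[141.4,152.9],S,[313.6,89.7]); print('knob',k,e,press(k))
im,d,m=load('top0'); P=cloud(m,d)
for y in range(170,212,4): print([round(float(P[y,x,2]),3) for x in range(136,176,4)])
plan([*(H-.1*U),.42],25,psi)
E
```

```text
t: 18.3
position: [0.6643, 0.1104, 0.0519]
orientation: [-0.201, 0.365, 0.906, 0.08]
force: [0.6, 0.6, -0.1]
opening: 0.325
[279.  64.] 4340 [0.5906 0.1828 0.0746] dia 41.0 press [ 0.0006 -0.0008]
[239. 273.] 501 [0.6537 0.0957 0.0741] dia 28.0 press [-0.1142  0.0158]
[320. 273.] 492 [0.6799 0.1232 0.074 ] dia 28.2 press [-0.1141 -0.0177]
TCP press [-0.1049  0.0002] 0.052 F [-0.   0.2  0.3]
knob [0.65525858 0.20357094 0.33297383] 0.0005326585814958132 [-0.0345 -0.0606]
[-0.003, -0.002, 0.286, -0.0, 0.0, -0.003, 0.0, 0.002, -0.001, 0.002]
[0.0, -0.002, 0.271, 0.002, -0.0, -0.004, -0.002, -0.0, 0.0, -0.001]
[-0.003, 0.002, 0.255, -0.002, -0.0, -0.0, -0.006, 0.0, -0.001, 0.002]
[0.003, 0.0, 0.239, 0.236, 0.218, 0.001, 0.002, -0.001, 0.001, -0.003]
[0.0, 0.222, 0.227, 0.343, 0.341, 0.001, -0.001, 0.001, 0.001, 0.001]
[-0.003, 0.222, 0.34, 0.343, 0.345, 0.34, 0.291, -0.003, 0.236, 0.0]
[-0.002, 0.001, 0.343, 0.341, 0.34, 0.34, 0.326, 0.29, 0.231, 0.232]
[-0.0, 0.002, -0.001, 0.341, 0.341, 0.334, 0.322, 0.301, 0.291, 0.233]
[-0.002, 0.001, -0.002, 0.003, 0.316, 0.317, 0.309, 0.293, 0.286, 0.234]
[0.001, -0.002, -0.0, 0.001, 0.235, 0.29, 0.29, 0.29, 0.275, 0.242]
[0.001, -0.001, -0.001, 0.235, 0.238, 0.235, 0.275, 0.271, 0.248, 0.235]
rot(norm) [-0.001  -0.     -0.0003] shift(norm) [ 3.999e+00  5.000e-03 -8.285e+00]
```

View pics/w9.png

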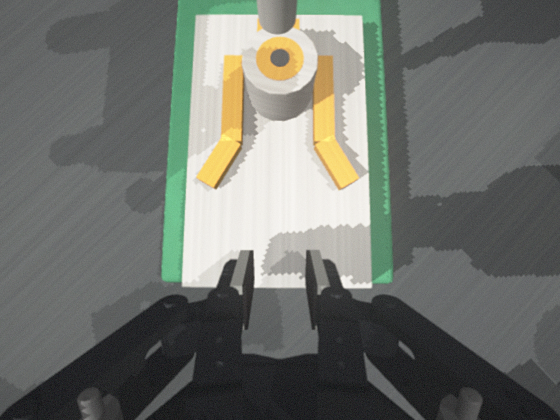

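The die is still at home after release, at press (+0.6, −0.8) mm, with its centre at pixel (279,58) between the rails. Next I'll rise while rotating away from the rod, then approach the knob.

```bash
python3 -m pendant '[[0.264,0,-0.566,0,0,0,0.1],[0.264,0,-0.566,0,0,0,0.1],[0.264,0,-0.566,0,0,0,0.1],[0.264,0,-0.566,0,0,0,0.1],[0.264,0,-0.566,0,0,0,0.1],[0.264,0,-0.566,0,0,0,0.1],[0,0,0,0,-0.0926,0,0.1],[0,0,0,0,-0.0926,0,0.1],[0,0,0,0,-0.0926,0,0.1],[0,0,-0.625,0,0,0,0.1],[0,0,-0.625,0,0,0,0.1],[0,0,-0.625,0,0,0,0.1],[0,0,-0.625,0,0,0,0.1],[0,0,-0.625,0,0,0,0.1],[0,0,-0.625,0,0,0,0.1],[0,0,-0.625,0,0,0,0.1],[0,0,-0.625,0,0,0,0.1],[0,0,0,0,0,0,0.1],[0,0,0,0,0,0,0.1]]'
python3 - <<'E'
from h import *
im,d,m=shoot('wrist','w10'); s=robot.sense(); print(press(s['position']),s['q'].round(2))
P=cloud(m,d); mask=((P[...,2]>.30)&(P[...,2]<.36)&(d>0)).astype(np.uint8)
n,lab,st,c=cv2.connectedComponentsWithStats(mask)
for i in range(1,n):
    if st[i,4]>150: p=P[lab==i]; print(c[i].round(),st[i],press(p.mean(0)),p[:,2].max())
E
```

```text
t: 20.25
position: [0.653, 0.1089, 0.392]
orientation: [0.004, 0.373, 0.928, 0.006]
force: [-0.2, -0.6, 0.5]
opening: 0.553
[-0.0986  0.0092] [0.16 0.64 1.24 2.16 0.01 0.93]
[291.  78.] [ 272   56   40   45 1396] [0.0004 0.0005] 0.3454052221228285
[382. 135.] [ 362  113   43   44 1402] [-0.0331 -0.0584] 0.349701783921357
```

View pics/w10.png

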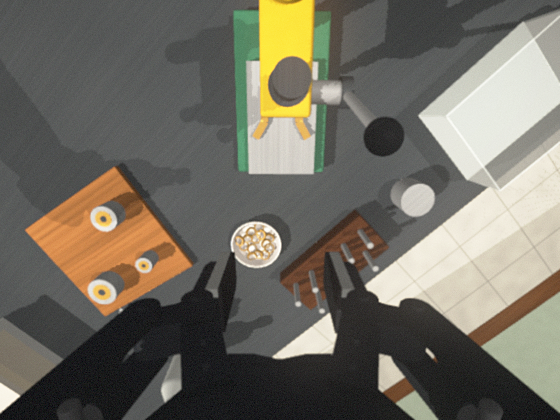

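The wrist view shows the knob at (382,135), press (−34,−60), top z 0.350 → centre about 0.337. The rod top is at press (0,0), which confirms my home frame. q3 is at its limit here, so I'll lean the tool toward the base.

```bash
python3 -m pendant '[[0,0,0,0,-0.0926,0,0.1],[0,0,0,0,-0.0926,0,0.1],[0,0,0,0,-0.0926,0,0.1],[0,0,0,0,0,0,0.1],[0,0,0,0,0,0,0.1]]'
python3 - <<'E'
from h import *
s=robot.sense(); print(press(s['position']),s['q'].round(2))
f=lambda x,y:H+x*U+y*V
plan([*f(-.044,-.062),.395],-25,psi); plan([*f(-.044,-.062),.317],-25,psi)
E
```

```text
t: 20.8
position: [0.6538, 0.1097, 0.3927]
orientation: [0.163, 0.366, 0.914, -0.06]
force: [0.3, -0.3, -0.4]
opening: 0.549
[-0.0985  0.0081] [ 0.29  0.29  0.7   1.79 -0.3   1.03]
rot(norm) [ 0.0066 -0.0553  0.0005] shift(norm) [ 1.21   1.753 -0.629]
rot(norm) [ 0.0066 -0.0553  0.0005] shift(norm) [2.035 1.753 1.139]
```

```bash
python3 -m pendant '[[0,0,0,0.0066,-0.0553,0,0.1],[0,0,0,0,0,0,0.1],[0.242,0.35,-0.126,0,0,0,0.1],[0.242,0.35,-0.126,0,0,0,0.1],[0.242,0.35,-0.126,0,0,0,0.1],[0.242,0.35,-0.126,0,0,0,0.1],[0.242,0.35,-0.126,0,0,0,0.1],[0,0,0,0,0,0,0.1],[0,0,0,0,0,0,0.1]]'
python3 - <<'E'
from h import *
im,d,m=shoot('wrist','w11'); s=robot.sense(); print(press(s['position']),s['q'].round(2))
f=lambda x,y:H+x*U+y*V
plan([*f(-.044,-.062),.317],-25,psi)
E
```

```text
t: 21.7
position: [0.665, 0.1971, 0.3934]
orientation: [0.2, 0.365, 0.906, -0.082]
force: [0.1, -0.8, 0.5]
opening: 0.545
[-0.0461 -0.0622] [ 0.45  0.4   0.82  1.84 -0.41  1.19]
rot(norm) [-0.0015 -0.0002 -0.0004] shift(norm) [ 0.857 -0.004  1.713]
```

View pics/w11.png

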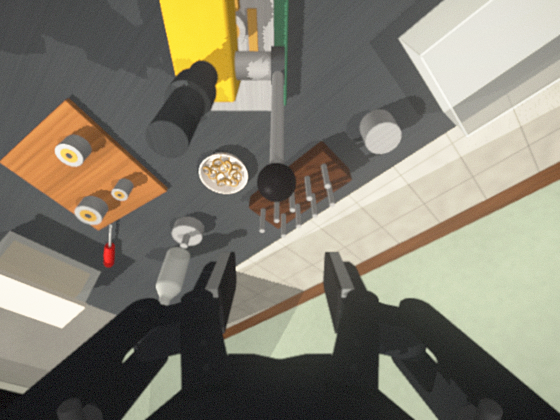

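Knob at (277,182), centred between the pads. Descending to pinch it lightly.

```bash
python3 -m pendant '[[0.171,0,0.3426,0,0,0,0.1],[0.171,0,0.3426,0,0,0,0.1],[0.171,0,0.3426,0,0,0,0.1],[0.171,0,0.3426,0,0,0,0.1],[0.171,0,0.3426,0,0,0,0.1],[0,0,0,0,0,0,0.1]]' 25 && python3 -m pendant '[[0,0,0,0,0,0,-1],[0,0,0,0,0,0,-1],[0,0,0,0,0,0,-1],[0,0,0,0,0,0,-1],[0,0,0,0,0,0,-1],[0,0,0,0,0,0,-1]]' 25
python3 - <<'E'
from h import *
s=robot.sense(); p=press(s['position']); z=s['position'][2]; print(p,z)
a0=.09; T=lambda a:(-.13*np.cos(np.radians(80)-a),.21+.13*np.sin(np.radians(80)-a))
x0,z0=T(a0); prev=(x0,z0); t=np.radians(-25)
for a in np.linspace(a0,1.5,9)[1:]:
    x,zz=T(a); dx,dz=x-prev[0],zz-prev[1]; prev=(x,zz)
    # tool x = px cos t + Z sin t ; tool z = px sin t - Z cos t
    print(round(a,2),'tot mm',round(1000*np.hypot(dx,dz)),'tx',round((dx*np.cos(t)+dz*np.sin(t))/.04/2,3),'tz',round((dx*np.sin(t)-dz*np.cos(t))/.04/2,3),'(x2 rows)', 'end',p[0]+x-x0,z+zz-z0)
E
```

```text
t: 22.35
position: [0.6621, 0.1973, 0.3151]
orientation: [0.199, 0.365, 0.906, -0.083]
force: [-0.7, -0.2, 0.1]
opening: 0.55
t: 22.95
position: [0.662, 0.1971, 0.3183]
orientation: [0.201, 0.365, 0.905, -0.083]
force: [-5.8, -5.8, 1.1]
opening: 0.281
[-0.0438 -0.0606] 0.3182612458531498
0.27 tot mm 23 tx -0.202 tz 0.203 (x2 rows) end -0.06527459835507043 0.3103576593045553
0.44 tot mm 23 tx -0.163 tz 0.235 (x2 rows) end -0.08503070887418426 0.2988111814000479
0.62 tot mm 23 tx -0.119 tz 0.26 (x2 rows) end -0.10245621354230897 0.28397956510566247
0.8 tot mm 23 tx -0.072 tz 0.277 (x2 rows) end -0.11701120520929606 0.26632234923178666
0.97 tot mm 23 tx -0.022 tz 0.285 (x2 rows) end -0.1282447159278165 0.24638662020625046
1.15 tot mm 23 tx 0.028 tz 0.285 (x2 rows) end -0.13580868962295542 0.2247900612955822
1.32 tot mm 23 tx 0.078 tz 0.275 (x2 rows) end -0.13946876616802956 0.20220181447280028
1.5 tot mm 23 tx 0.125 tz 0.257 (x2 rows) end -0.13911154273572282 0.17932174790248356
```

```bash
python3 -m pendant '[[-0.202,0,0.203,0,0,0,-1],[-0.202,0,0.203,0,0,0,-1],[-0.163,0,0.235,0,0,0,-1],[-0.163,0,0.235,0,0,0,-1],[0,0,0,0,0,0,-1]]' && python3 -m pendant '[[-0.119,0,0.26,0,0,0,-1],[-0.119,0,0.26,0,0,0,-1],[-0.072,0,0.277,0,0,0,-1],[-0.072,0,0.277,0,0,0,-1],[0,0,0,0,0,0,-1]]'
python3 -c "
from h import *
s=robot.sense();print(press(s['position']),s['position'][2],s['q'].round(2))"
```

```text
t: 23.45
position: [0.6924, 0.1674, 0.2981]
orientation: [0.201, 0.365, 0.905, -0.083]
force: [-1.7, -6.7, -0.9]
opening: 0.281
t: 23.95
position: [0.7153, 0.1451, 0.2651]
orientation: [0.201, 0.366, 0.905, -0.084]
force: [-2.7, -8.2, -0.7]
opening: 0.29
[-0.1183 -0.06  ] 0.26507267963451003 [ 0.35  0.32  0.46  1.51 -0.39  1.08]
```

```bash
python3 -m pendant '[[-0.022,0,0.285,0,0,0,-1],[-0.022,0,0.285,0,0,0,-1],[0.028,0,0.285,0,0,0,-1],[0.028,0,0.285,0,0,0,-1],[0.078,0,0.275,0,0,0,-1],[0.078,0,0.275,0,0,0,-1],[0,0,0,0,0,0,-1]]' && python3 -m pendant '[[0.06,0,0.13,0,0,0,-1],[0.06,0,0.13,0,0,0,-1],[0.06,0,0.13,0,0,0,-1],[0,0,0,0,0,0,-1]]'
python3 -c "
from h import *
s=robot.sense();print(press(s['position']),s['position'][2],s['q'].round(2))
im,d,m=shoot('side','s2'); cv2.imwrite('pics/c4.png',cv2.resize(im[100:240,220:380,::-1],None,fx=3.5,fy=3.5,interpolation=cv2.INTER_CUBIC))"
```

```text
t: 24.65
position: [0.731, 0.1298, 0.2001]
orientation: [0.2, 0.365, 0.905, -0.084]
force: [-1.8, -7.9, -2.5]
opening: 0.287
t: 25.05
position: [0.7309, 0.1299, 0.1839]
orientation: [0.2, 0.365, 0.905, -0.084]
force: [-2.5, -7.6, -2.7]
opening: 0.287
[-0.1401 -0.0599] 0.18386152300320108 [ 0.32  0.32  0.29  1.34 -0.39  1.05]
```

```bash
python3 -m pendant '[[0.021,0,0.045,0,0,0,-1],[0.021,0,0.045,0,0,0,-1],[0,0,0,0,0,0,-1]]' && python3 -m pendant '[[0.021,0,0.045,0,0,0,-1],[0,0,0,0,0,0,-1]]' && python3 -m pendant '[[0.021,0,0.045,0,0,0,-1],[0,0,0,0,0,0,-1]]'
python3 - <<'E'
from h import *
for n in('side','top'):
    im,d,m=shoot(n,n+'3'); P=cloud(m,d); 
    q=P[...,:2]-H; X,Y=q@U,q@V; g=im.max(2)<70
    k=g&(abs(Y+.062)<.016)&(X<-.10)&(X>-.16)&(P[...,2]>.17)&(P[...,2]<.23)
    print(n,k.sum(),X[k].mean(),Y[k].mean(),P[k][:,2].mean() if k.any() else 0,P[k][:,2].max() if k.any() else 0)
E
```

```text
t: 25.4
position: [0.7308, 0.1301, 0.1806]
orientation: [0.2, 0.365, 0.905, -0.083]
force: [-5.9, -8.0, 0.4]
opening: 0.28
t: 25.6
position: [0.7307, 0.1301, 0.1786]
orientation: [0.2, 0.365, 0.905, -0.083]
force: [-6.3, -6.6, -0.7]
opening: 0.285
t: 25.8
position: [0.7307, 0.1302, 0.1766]
orientation: [0.2, 0.365, 0.905, -0.083]
force: [-7.8, -5.5, 0.6]
opening: 0.284
side 95 -0.12974707425184676 -0.06783242090330945 0.20807606921282099 0.22929100549526515
top 67 -0.1332744621040578 -0.06552526928604166 0.20688021203503135 0.2285841997799688
```

```bash
for i in 1; do python3 -m pendant '[[0.021,0,0.045,0,0,0,-1],[0,0,0,0,0,0,-1]]'; done; python3 -m pendant '[[0.021,0,0.045,0,0,0,-1],[0,0,0,0,0,0,-1]]'; python3 -m pendant '[[0.021,0,0.045,0,0,0,-1],[0,0,0,0,0,0,-1]]'
```

```text
t: 26.1
position: [0.7306, 0.1303, 0.1751]
orientation: [0.2, 0.365, 0.905, -0.083]
force: [-8.6, -5.7, 3.4]
opening: 0.287
t: 26.3
position: [0.7307, 0.1303, 0.1739]
orientation: [0.201, 0.365, 0.905, -0.083]
force: [-10.9, -5.9, 7.3]
opening: 0.287
t: 26.5
position: [0.7307, 0.1304, 0.1729]
orientation: [0.201, 0.365, 0.905, -0.083]
force: [-13.8, -5.0, 11.0]
opening: 0.285
```

```bash
python3 -m pendant '[[0.021,0,0.045,0,0,0,-1],[0,0,0,0,0,0,-1]]'; python3 -m pendant '[[0,0,0,0,0,0,0.1],[0,0,0,0,0,0,0.1],[0,0,0,0,0,0,0.1],[0,0,0,0,0,0,0.1],[0,0,0,0,0,0,0.1]]'
python3 - <<'E'
from h import *
s=robot.sense();print(press(s['position']),s['position'][2],s['force'].round(1))
E
```

```text
t: 26.7
position: [0.7308, 0.1304, 0.1717]
orientation: [0.202, 0.365, 0.905, -0.083]
force: [-14.8, -4.9, 14.2]
opening: 0.286
t: 27.2
position: [0.7313, 0.1317, 0.1675]
orientation: [0.201, 0.365, 0.906, -0.082]
force: [0.9, 0.0, 0.5]
opening: 0.549
[-0.1391 -0.0615] 0.16749604143890773 [0.9 0.  0.5]
```

```bash
python3 -m pendant '[[-0.132,0,-0.283,0,0,0,0.1],[-0.132,0,-0.283,0,0,0,0.1],[-0.264,0,-0.566,0,0,0,0.1],[-0.264,0,-0.566,0,0,0,0.1],[-0.264,0,-0.566,0,0,0,0.1],[-0.264,0,-0.566,0,0,0,0.1],[-0.264,0,-0.566,0,0,0,0.1],[0,0,0,0,0,0,0.1],[0,0,0,0,0,0,0.1]]'
python3 - <<'E'
from h import *
def dark(P,im,r): 
    q=P[...,:2]-H; X,Y=q@U,q@V; k=(abs(Y+.062)<.02)&(X<-.105)&(X>-.16)&(P[...,2]>.16)&(P[...,2]<.225); return X,Y,k
for n in('wrist','side','top'):
    im,d,m=shoot(n,n+'4'); P=cloud(m,d); X,Y,k=dark(P,im,0)
    print(n,'knob',k.sum(),X[k].mean() if k.any() else 0,Y[k].mean() if k.any() else 0,P[k][:,2].max() if k.any() else 0)
    r=(np.hypot(X,Y)<.02)&(P[...,2]>.24)&(P[...,2]<.37); print('  rod top',np.percentile(P[r][:,2],[90,98]) if r.any() else 0)
    for a,b,nm in((.06,.09,'die'),):
        r=(np.hypot(X,Y)<.03)&(P[...,2]>a)&(P[...,2]<b); print('  die',r.sum(),P[r].mean(0) if r.any() else 0, press(P[r].mean(0)) if r.any() else 0)
    r=np.array(m['position'])
E
```

```text
t: 28.1
position: [0.7317, 0.1321, 0.3192]
orientation: [0.201, 0.365, 0.905, -0.082]
force: [0.2, -0.1, -0.3]
opening: 0.551
wrist knob 906 -0.12253288418538313 -0.061018973572033425 0.21076029512904604
  rod top 0
  die 0 0 0
side knob 100 -0.12809695378432617 -0.053852233224010976 0.2081381424119202
  rod top [0.31269596 0.31443806]
  die 156 [0.58374315 0.17745181 0.07181043] [-0.001   0.0078]
top knob 160 -0.12425004344925925 -0.056279234107255785 0.20991465814465082
  rod top [0.31455957 0.31567182]
  die 208 [0.57831445 0.18137336 0.07159144] [0.0056 0.0087]
```

```bash
python3 - <<'E'
from h import *
for n in('top','side'):
  v=[]
  for s in('0','4'):
    im,d,m=load(n+s); P=cloud(m,d); q=P[...,:2]-H; q=q; r=(np.hypot(q[...,0],q[...,1])<.02)&(P[...,2]>.24)&(P[...,2]<.37)
    z=P[r][:,2]; top=z[z>np.percentile(z,98)-.006]; v.append(np.median(top)); k=(np.hypot(q[...,0]-.067,q[...,1]-.0197)<.02)&(P[...,2]>.3)
  print(n,v,v[0]-v[1])
im,d,m=load('wrist4'); P=cloud(m,d)
for c in [(.617,-.203),(.5115,-.182),(.597,-.309)]:
  for n in('top4','side4'):
    im,d,m=load(n);P=cloud(m,d); k=(np.hypot(P[...,0]-c[0],P[...,1]-c[1])<.033)&(P[...,2]>.038); print(c,n,P[k].mean(0).round(4))
E
```

```text
top [np.float64(0.3414602141319848), np.float64(0.31366833993987947)] 0.027791874192105326
side [np.float64(0.3407873013736261), np.float64(0.31290383423049567)] 0.027883467143130447
(0.617, -0.203) top4 [ 0.6166 -0.2012  0.0457]
(0.617, -0.203) side4 [ 0.6181 -0.2061  0.0446]
(0.5115, -0.182) top4 [ 0.509  -0.1804  0.046 ]
(0.5115, -0.182) side4 [ 0.5112 -0.1845  0.0448]
(0.597, -0.309) top4 [ 0.5959 -0.3072  0.0457]
(0.597, -0.309) side4 [ 0.5976 -0.3116  0.0448]
```

```bash
python3 -c "
from rig import robot
print(robot.job_done(), robot.sense()['t'])"
```

```text
the job is handed in; nothing more can be done
the job is handed in; nothing more can be done
```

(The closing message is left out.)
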